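Load a chocolate box into the spring pusher tray

ROBOT

A 6-joint arm with a two-finger parallel gripper is mounted at the origin on the work surface. World frame = base frame: x ahead of the robot, y to its left, z up, the work surface at z = 0. Lengths are in mm, angles in rad, forces in N, time in s.
With the tool pointing down it reaches from about 275 to 750 mm from the base axis. Payload 10.2 kg.
Tool frame: the origin (TCP) lies at the very end of the fingers, on their centre line; the grasp point (between the pads) lies ctrl.grip_depth behind it (ctrl.grip_depth is the distance from the TCP to the grasp point, in mm); z points along the fingers, y is the direction in which the jaws open and shut (so a half turn about z gives the same grasp; the last joint's range is limited). The gripper opens to 85 mm and grips with 20 to 120 N. Pads are 22 mm wide; open, the fingers measure 114 mm over their backs; the gripper's body (76 mm by 85 mm) begins 54 mm behind the grasp point. The pads swing forward as they close: fully open they stand 13 mm farther back than shut.
Start: joints at [-1.447, 0.313, 1.498, -0, 1.331, -0.223], TCP at [178.43, -493.755, 231.294] pointing down, gripper open.
Joint ranges: [-2.94, 2.94], [-0.97, 2.17], [0.19, 2.56], [-1.23, 4.37], [0.02, 3.11], [-2.88, 2.88]. Speed limits (rad/s): [2.39, 2.39, 3.01, 3.14, 3.14, 3.14].

INTERFACE

Orientations are given as a unit quaternion [w, x, y, z].
In Python, from rig import telemetry, eyes, ctrl, nets gives the robot as it stands. The module is installed in compiled form; this text tells all that it offers.
- The arm moves only by the tool drive_tool, never from a script. Its argument "series" is text: rows parted by semicolons, each of 7 numbers parted by spaces: the shift along the tool's x, y, z normalised to -1 to 1, where 1 is 0.12 m, then the turn, a rotation vector about the tool's x, y, z normalised to -1 to 1, where 1 is 0.5 rad, then the opening, from 0 (shut) to 1 (fully open). In form: tx ty tz wx wy wz hand; .... A call has 1 to 20 rows; each row is the pose to reach, as a shift and turn from the pose measured when the call began, along the tool's axes at that moment; what a row does not reach only later rows make up. A row lasts 1/10 s, in which the tool goes at most 50 mm and 8.59 degrees, less where a joint would pass 70% of its speed; a pose out of reach is approached as far as the arm can. A call with a number of a shift or a turn outside -1 to 1 is refused whole. A call with a gripper value outside its range is refused whole. The fingers move at their own pace and stop on an object; "newtons" is the grip in N (left out, the last holds). Time passes only in rows, so rows that repeat a pose let the fingers close. It gives the time, the measured TCP pose, the force and the opening at its end, in the units of the state.
- telemetry.sense(): the state, without advancing time (a new reading comes with each control period).
- eyes.capture(name): name is "scene" or "top" or "wrist"; returns a dict with "frame" (400x640x3 uint8, red, green, blue), "fx", "fy", "cx", "cy" (pixels), "D" ([k1, k2, p1, p2, k3] as OpenCV has them; the pictures are not rectified), "view" (4x4, takes a point from world to camera coordinates). Camera axes: x right, y up, looking along -z (the intrinsics and any distortion apply to the point x, -y, -z); pixel columns grow to the right and rows downward; lengths in mm; the calibration is good to about 2 mm. A picture is of the moment at which its call begins. There is no depth.
- ctrl.finish_job(): hands the job in, once; it reports no verdict.
Trained networks look in a picture, given as the dict that the camera call returned (one of the last four; its "shot" number tells which), for a name from the list of things; names that differ only in an ending like _2 or _b are one class to them, and where a whole thing is asked for, a point or a joint stands for the part that bears it (a point fixed in the world has none). Each returns a list of dicts, best first, with "confidence" (0 to 1); they miss things now and then, are a little off and sometimes report something else, mostly with a low value. They report only what shows in the picture. A call takes as long as a camera call. They do not tell look-alikes from the thing itself.
- nets.spot_in(name, picture): "rect" ([left, top, right, bottom] in pixels, round what is visible of it).
The state is a dict: "time_s": time; "joints": joint angles; "dq": joint speeds; "tau": joint torques, N m; "eef_pos": TCP position; "ee_rot": TCP orientation; "force": force on the tool from outside, world axes, zero at the start; "wrist_torque": the same for the moment, N m; "grip_width": opening from 0.0 (shut) to 1.0 (fully open).
Only numpy, scipy, OpenCV 4.12 (cv2) and the standard library are available. Lean on these libraries where they do the work, as an engineer would, in place of code of your own. Each camera call takes 0.05 s, during which the arm holds its last target. There are 200 camera calls.

TASK

Take the dark brown chocolate box with the gold ribbon off the slanted rest and load it into the black pusher tray: make room by pressing the red spring pusher back, and set it down fully home on the tray floor, upright, between the two grey dividers and between the yellow front lip and the pusher, with its label facing out over the yellow lip and the ribbon end at the bottom. Do not slam it or press it hard into the tray, let go of it so that the pusher holds it against the lip, and leave the white box, the jar and the bowl undisturbed.

Things in the scene. Friction and masses are not known exactly. Their poses are not given: they have to be found in the camera images.
- dark_box: The box to load: rigid dark brown carton 140 x 60 x 30 mm (x, y, z), about 0.2 kg, origin at its centre. x runs from the foot (gold ribbon 16 mm wide, centred at x = -30 mm) to the top end; z points out of the face with the paper label and gold seal. It starts on an easel of the rest, label up, top end higher: its x axis rises at 40 degrees, along the rest's +x.
- dark_box_label (a point): A point on the label face of the dark box: 12 mm from its centre towards the top, 15 mm out along its z.
- dark_box_top (a point): Centre of the top end face of the dark box (70 mm from its centre along x).
- white_box: Bystander: an identical cream-white carton with a red ribbon and seal (140 x 60 x 30 mm, same axes, origin at its centre), lying on the other easel. Leave it there.
- rest: Fixed wooden rest: base 150 x 240 x 12 mm, origin under its centre, with two easels 40 mm wide (narrower than the boxes, so fingers can pass beside a box) at y = +75 and -75 mm. Their tops rise towards +x at 40 degrees, 70 mm high at x = 0, with a low stop at the low end, 14 mm off the slope. Which box lies on which easel varies.
- tray: Fixed black tray 110 mm wide, origin at table level below the inner face of its yellow front lip, mid-width; x runs from lip to back, z up. Floor top z = 12 mm; lip x = -8 to 0, up to z = 37 mm; back wall x = 208 to 216. On it is clipped a lane: two grey dividers 8 mm thick, 37 mm high, 66 mm apart, pusher midway. Its middle lies anywhere from y = -12 to +12 mm and is not reported: look or feel.
- pusher (a joint): Travel in m of the red spring pusher in the lane, along the tray's +x: 0 (at rest, its face 10 mm behind the lip) to 0.125. A spring drives it towards the lip: about 4.8 N at 0, 7 N at 0.04. Its front plate is 40 mm wide, 6 mm thick and its top edge is 93 mm above the tray's origin.
- jar: Bystander: amber jar with a wooden lid, 72 mm diameter, 110 mm high; origin at the centre of its underside.
- bowl: Bystander: small white bowl, 90 mm diameter, 45 mm high; origin at the centre of its underside.
Mind the look-alikes: they are no part of the job. Of the things like the dark_box, leave any that is pink; of the rest the larger one is meant.

How it is judged (in metres and radians):
At the end, for the whole second after the job is handed in: The dark box stands at rest in the lane on the tray floor, top up (centre 79 to 85 mm above the tray's origin, 9 to 21 mm behind the lip, within 18 mm of the middle), upright within 0.1 rad, square to the tray within 0.12 rad, label to the lip, pusher closed up behind it (travel 15 to 26 mm) (x of dark_box in the frame of tray between 0.009 and 0.021 m and y of dark_box in the frame of tray between -0.018 and 0.018 m and z of dark_box in the frame of tray between 0.079 and 0.085 m and angle between dark_box's own x axis and vertical below 0.1 rad and z of dark_box_top in the frame of tray above 0.14 m and x of dark_box_label in the frame of tray below 0.008 m and angle between the z axis of dark_box and the x axis of tray, either way round below 0.12 rad and value of joint pusher between 0.015 and 0.026 m and linear speed of dark_box below 0.02 m/s); the robot touches nothing.
It fails at once if the white box is disturbed: moved more than 15 mm (distance of white_box from where it was at the start of the episode above 0.015 m).
It fails at once if the jar is moved more than 20 mm or tipped (distance of jar from where it was at the start of the episode above 0.02 m or angle between jar's own z axis and vertical above 0.3 rad).
It fails at once if the bowl is moved more than 20 mm or tipped (distance of bowl from where it was at the start of the episode above 0.02 m or angle between bowl's own z axis and vertical above 0.3 rad).
It fails at once if the box is slammed or pressed into the tray with more than 100 N (contact force between dark_box and tray above 100 N).
It also fails if it takes over 64 s, if anything falls off the work surface, if the arm or the gripper's body presses on something with over 40 N, if the wrist force passes 120 N, or if a joint passes its speed limit or range.

## Working session

There is one attempt and no reset: what is moved stays moved. The work goes in short steps, Python scripts to look and compute and a tool call to move; the robot and the scene stay as the last step left them, time stands still between calls to the robot, and variables do not carry over. Pictures are saved under pics/ and viewed, about 8 in all and at most 12, crops included, and the job is handed in when it is done.

Besides the shell and the picture viewer there is one more tool, called after "Request:" as a command line: name --argument value ..., lists and objects as JSON in quotes. drive_tool: Moves the arm, as the interface text tells. Scaled input: -1 to 1 covers 0.12 m each way for a shift and 0.5 rad each way for a turn. Its arguments: {"type":"object","properties":{"series":{"type":"string"},"newtons":{"type":"number"}},"required":["series"]}

```bash
ls; mkdir -p pics; cat > h.py <<'E'
import numpy as np, cv2
from scipy.spatial.transform import Rotation as R
from rig import telemetry, eyes, ctrl, nets
def proj(c,P):
    P=np.atleast_2d(P).astype(float); V=np.array(c["view"]); q=P@V[:3,:3].T+V[:3,3]
    q=q*[1,-1,-1]; K=np.array([[c["fx"],0,c["cx"]],[0,c["fy"],c["cy"]],[0,0,1]])
    return cv2.projectPoints(q,np.zeros(3),np.zeros(3),K,np.array(c["D"],float))[0][:,0]
def ray(c,uv):
    K=np.array([[c["fx"],0,c["cx"]],[0,c["fy"],c["cy"]],[0,0,1]]);V=np.array(c["view"])
    n=cv2.undistortPoints(np.array(uv,float).reshape(-1,1,2),K,np.array(c["D"],float))[:,0]
    d=np.c_[n[:,0],-n[:,1],-np.ones(len(n))]@V[:3,:3]
    return -V[:3,:3].T@V[:3,3], d
def onz(c,uv,z):
    o,d=ray(c,uv); return o+d*((z-o[2])/d[:,2])[:,None]
def save(n,im): cv2.imwrite("pics/"+n+".png",cv2.cvtColor(im,cv2.COLOR_RGB2BGR))
def quat(q): return R.from_quat([q[1],q[2],q[3],q[0]])
E
python3 - <<'E'
from h import *
ims=[]
for n in ["scene","top"]:
    c=eyes.capture(n); save(n+"0",c["frame"]); V=np.array(c["view"]); print(n,-V[:3,:3].T@V[:3,3],c["fx"],c["D"])
    for k in ["dark_box","white_box","rest","tray","pusher","jar","bowl"]:
        print(k,[(np.round(d["rect"]).tolist(),round(d["confidence"],2)) for d in nets.spot_in(k,c)][:4])
    ims.append(c["frame"])
s=telemetry.sense(); print(s); print(ctrl.grip_depth)
E
```

```text
pics
scene [1234.28572214  467.19036513  805.261321  ] 489.545882051595 [-0.0955624  0.         0.         0.         0.       ]
dark_box [([224.0, 140.0, 279.0, 163.0], 0.94), ([261.0, 135.0, 296.0, 154.0], 0.73), ([186.0, 199.0, 228.0, 248.0], 0.7)]
white_box [([269.0, 161.0, 322.0, 187.0], 0.94)]
rest [([218.0, 149.0, 326.0, 223.0], 0.71)]
tray [([340.0, 246.0, 442.0, 353.0], 0.93), ([225.0, 139.0, 278.0, 165.0], 0.67)]
pusher [([396.0, 235.0, 424.0, 283.0], 0.92)]
jar [([248.0, 248.0, 284.0, 308.0], 0.66)]
bowl [([358.0, 162.0, 390.0, 190.0], 0.78)]
top [ 346.37856973   -7.36058824 1455.88959188] 506.08253577972334 [-0.10120412  0.          0.          0.          0.        ]
dark_box [([395.0, 207.0, 425.0, 256.0], 0.91), ([372.0, 143.0, 421.0, 183.0], 0.87), ([401.0, 272.0, 436.0, 307.0], 0.73)]
white_box [([343.0, 205.0, 370.0, 255.0], 0.59)]
rest [([340.0, 200.0, 421.0, 257.0], 0.74)]
tray [([210.0, 137.0, 254.0, 219.0], 0.55)]
pusher [([222.0, 193.0, 241.0, 213.0], 0.58)]
jar [([294.0, 113.0, 321.0, 148.0], 0.81)]
bowl [([289.0, 267.0, 326.0, 302.0], 0.84)]
{'time_s': 0.8, 'joints': array([-1.44738202e+00,  3.12889794e-01,  1.49770237e+00, -5.23195467e-05,
        1.33101059e+00, -2.23383929e-01]), 'dq': array([-0.00172127, -0.00105829,  0.0002223 ,  0.00158044, -0.00115712,
        0.00175527]), 'tau': array([-9.91660127e-04, -4.12144053e+01, -2.59889030e+01, -2.74618924e-04,
        3.76586468e-04,  2.19852620e-05]), 'eef_pos': array([ 178.42528299, -493.74945589,  231.29850774]), 'ee_rot': array([-6.31139454e-06,  9.85002932e-01,  1.72537602e-01, -2.51273226e-05]), 'force': array([ 0.5465902 , -0.57882357,  1.40199163]), 'wrist_torque': array([-0.07471309, -0.04531678, -0.01475161]), 'grip_width': 0.9996345046611029}
18.700000000000003
```

```bash
python3 - <<'E'
from h import *
a=cv2.imread("pics/top0.png")[90:330,190:460]; b=cv2.imread("pics/scene0.png")[110:370,170:460]
cv2.imwrite("pics/t1.png",cv2.resize(a,None,fx=2.9,fy=2.5*1,interpolation=3)[:600,:800] if 0 else cv2.resize(a,None,fx=2.5,fy=2.5,interpolation=3))
cv2.imwrite("pics/s1.png",cv2.resize(b,None,fx=2.3,fy=2.3,interpolation=3))
E
```

```text
(no output)
```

View pics/t1.png

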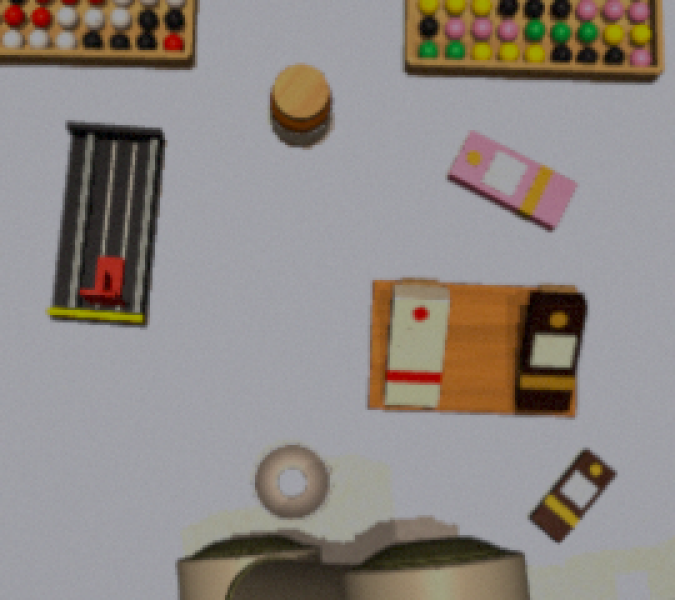

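View pics/s1.png

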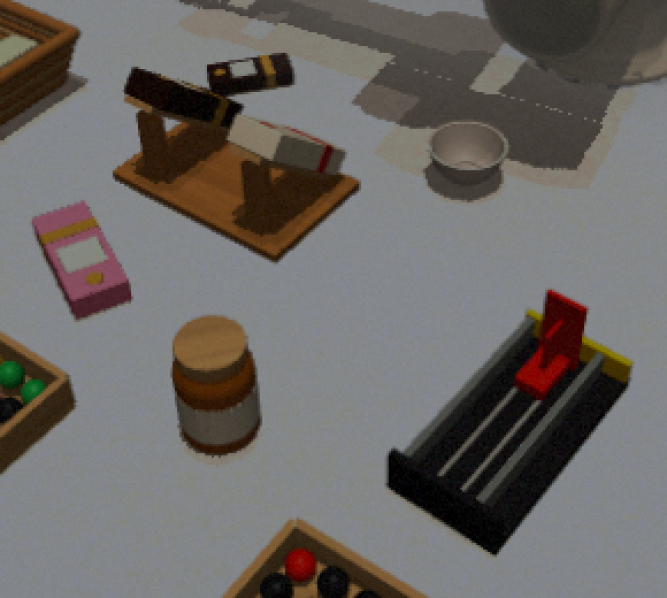

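The top view shows three box-like candidates:
- Dark brown box on the right easel, at about pixel (410,230).
- Small brown box on the table, at about (420,288).
- Pink box, at about (395,162).

The one on the easel is meant. It is not pink, it is the larger brown one, and it lies next to the white box. The tray lip is on the robot's side (y about 216) and the box's top end points away from the robot.

```bash
python3 - <<'E'
from h import *
c=eyes.capture("top"); f=lambda p:(190+p[0]/2.5,90+p[1]/2.5)
print("rest",onz(c,[f(p) for p in [(372,281),(368,408),(577,416)]],12).round())
print("box seal/label/ribbon z~100", onz(c,[f((558,320))],110).round(),onz(c,[f((553,350))],95).round(),onz(c,[f((548,382))],70).round())
print("tray lip",onz(c,[f(p) for p in [(50,314),(147,319)]],37).round(),"back",onz(c,[f(p) for p in [(69,128),(163,134)]],37).round())
print("jar",onz(c,[f((301,92))],110).round(),"bowl",onz(c,[f((292,482))],45).round())
c=eyes.capture("wrist"); save("w0",c["frame"]); V=np.array(c["view"]); 
s=telemetry.sense(); q=quat(s["ee_rot"])
print("cam in tool", q.inv().apply(-V[:3,:3].T@V[:3,3]-s["eef_pos"]).round(1), "lookdir tool",q.inv().apply(-V[2,:3]).round(3), "right",q.inv().apply(V[0,:3]).round(3), c["fx"])
print("tool axes\n",q.as_matrix().round(3))
print([(np.round(d["rect"]).tolist(),round(d["confidence"],2)) for d in nets.spot_in("dark_box",c)])
E
```

```text
rest [[ 590.  -95.   12.]
 [ 443.  -93.   12.]
 [ 439. -334.   12.]]
box seal/label/ribbon z~100 [[ 536. -292.  110.]] [[ 505. -289.   95.]] [[ 472. -288.   70.]]
tray lip [[538. 270.  37.]
 [536. 160.  37.]] back [[757. 261.  37.]
 [752. 151.  37.]]
jar [[784.  -7. 110.]] bowl [[357.  -9.  45.]]
cam in tool [  70.2   -0.4 -141.7] lookdir tool [-0.277 -0.001  0.961] right [0.    1.    0.001] 335.0624467535879
tool axes
 [[ 0.94  0.34 -0.  ]
 [ 0.34 -0.94  0.  ]
 [-0.   -0.   -1.  ]]
[]
```

View pics/w0.png

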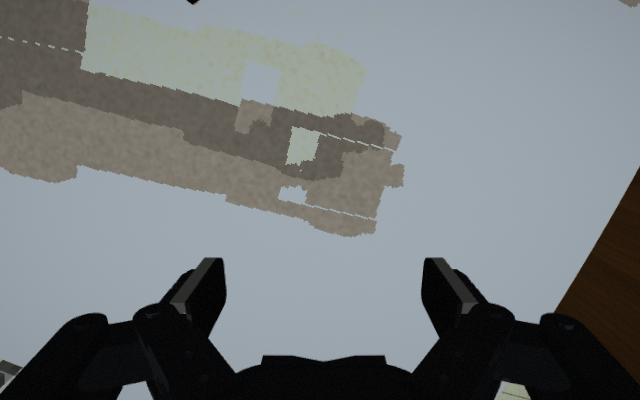

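The wrist view shows only the table and the open fingers. Image up is the tool's +x. I'll move over the dark box in hops of at most 120 mm.

```bash
cat >> h.py <<'E'
def go(p,Rt):
    s=telemetry.sense(); q=quat(s["ee_rot"]); d=q.inv().apply(np.array(p)-s["eef_pos"])/120; w=(q.inv()*Rt).as_rotvec()/.5
    print("t",s["time_s"],"pos",s["eef_pos"].round(1),"F",s["force"].round(1),"grip",round(float(s["grip_width"]),3)); print("shift",d.round(3),"turn",w.round(3))
def tool(yaw,tilt): # deg; yaw of tool x about world z, tilt: tool z swings ahead (+x)
    return R.from_euler("Z",yaw,degrees=True)*R.from_euler("Y",-tilt,degrees=True)*R.from_matrix(np.diag([1.,-1,-1]))
E
python3 - <<'E'
from h import *
go([500,-289,225],tool(-1.2,0)); print(tool(0,50).as_matrix().round(2))
E
```

```text
t 0.95 pos [ 178.4 -493.7  231.3] F [-0.2 -0.6 -1.6] grip 0.997
shift [ 3.1   -0.694  0.053] turn [-0.    -0.     0.735]
[[ 0.64  0.    0.77]
 [ 0.   -1.    0.  ]
 [ 0.77  0.   -0.64]]
```

Request:
drive_tool --series "0.4 -0.1 0 0 0 0.3 1; 0.8 -0.2 0 0 0 0.6 1; 1 -0.22 0 0 0 0.735 1"

```text
time_s: 1.25
eef_pos: [283.8, -426.6, 231.5]
ee_rot: [-0.0, 1.0, -0.013, 0.0]
force: [1.1, -1.3, -0.7]
grip_width: 0.999
```

```bash
python3 -c "
from h import *
go([500,-289,225],tool(-1.2,0))"
```

```text
t 1.25 pos [ 283.8 -426.6  231.5] F [ 1.1 -1.3 -0.7] grip 0.999
shift [ 1.772 -1.192  0.054] turn [-0.    -0.001 -0.009]
```

Request:
drive_tool --series "0.3 -0.2 0 0 0 0 1; 0.6 -0.4 0 0 0 0 1; 0.88 -0.6 0 0 0 0 1; 0.88 -0.6 0 0 0 0 1"

```text
time_s: 1.65
eef_pos: [394.2, -354.7, 231.5]
ee_rot: [-0.0, 1.0, -0.01, 0.001]
force: [0.5, 0.1, -0.5]
grip_width: 1.001
```

Request:
drive_tool --series "0.3 -0.2 0 0 0 0 1; 0.6 -0.4 0 0 0 0 1; 0.88 -0.59 0.05 0 0 0 1; 0.88 -0.59 0.05 0 0 0 1; 0.88 -0.59 0.05 0 0 0 1"

```text
time_s: 2.15
eef_pos: [501.0, -286.1, 225.3]
ee_rot: [-0.0, 1.0, -0.01, 0.0]
force: [0.0, -1.0, -0.4]
grip_width: 1.002
```

```bash
python3 - <<'E'
from h import *
go([500,-289,225],tool(-1.2,0))
c=eyes.capture("wrist"); save("w1",c["frame"]); import pickle; pickle.dump(c,open("w1.pkl","wb"))
# model projection guess
E
```

```text
t 2.15 pos [ 501.  -286.1  225.3] F [ 0.  -1.  -0.4] grip 1.002
shift [-0.008  0.024  0.003] turn [-0.001 -0.     0.003]
```

View pics/w1.png

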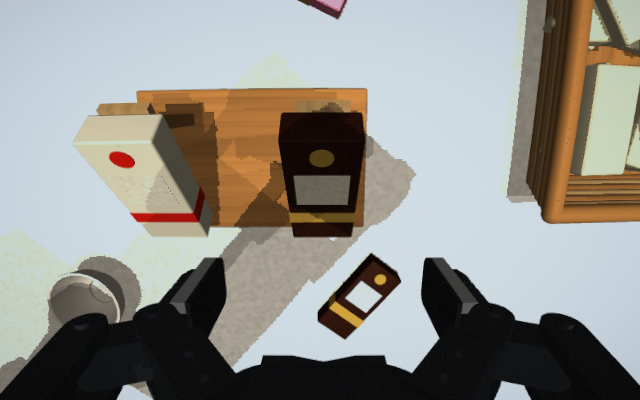

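The wrist view shows the dark box at about (321,175) with its gold ribbon at the near, low end. The white box is on the other easel at (150,175), and the small look-alike lies on the table at (358,297). I'll enlarge and brighten a crop to confirm the box and get its corners.

```bash
python3 - <<'E'
from h import *
a=cv2.imread("pics/w1.png")[100:245,265:380].astype(float)
cv2.imwrite("pics/w1c.png",cv2.resize(np.clip(255*(a/255)**.45,0,255).astype(np.uint8),None,fx=4,fy=4,interpolation=2))
E
```

```text
(no output)
```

View pics/w1c.png

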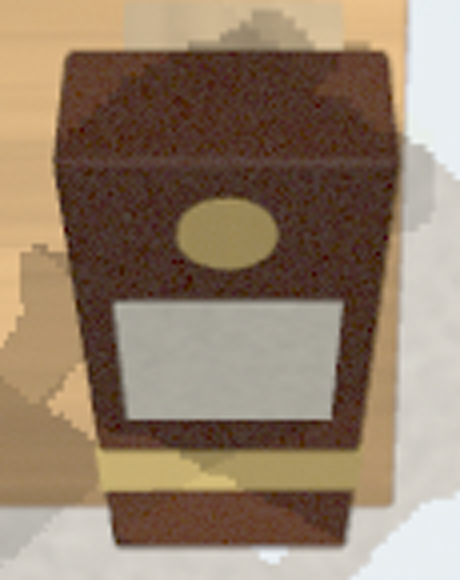

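```bash
python3 - <<'E'
from h import *; import pickle
from scipy.optimize import least_squares
c=pickle.load(open("w1.pkl","rb"))
O=np.array([[70,30,-15],[70,-30,-15],[70,30,15],[70,-30,15],[-70,30,15],[-70,-30,15],[-22,30,15],[-22,-30,15],[-38,30,15],[-38,-30,15]],float)
P=np.array([[66,54],[388,54],[55,160],[400,160],[117,544],[346,544],[99,450],[362,450],[105,491],[354,491]])/4+[265,100]-.4
rot=lambda y,t:R.from_euler("Z",y)*R.from_euler("Y",-t)
f=lambda v:(proj(c,rot(v[3],v[4]).apply(O)+v[:3])-P).ravel()
for fix in (0,1):
    g=(lambda v:f(np.r_[v[:4],np.radians(40)])) if fix else f
    s=least_squares(g,[505,-288,95,0,.7]); v=s.x
    print(v[:3].round(1),np.degrees(v[3:]).round(2),np.abs(s.fun).max().round(2))
E
```

```text
[ 504.1 -284.2   74.2] [-0.99 39.55] 1.42
[ 504.5 -284.2   75.3] [-0.99 40.11] 1.48
```

The crop confirms the target: a dark brown box with a gold seal, paper label and gold ribbon at the foot. The fitted pose is (504,-284,~77), yaw -1°, tilt 40°, which agrees with the rest. I'll grasp with the tool tilted 20° so the gripper body clears the rising top end.

```bash
python3 - <<'E'
from h import *
T=tool(-1,20); z=T.as_matrix()[:,2]; g=np.array([504.3,-284.6,77])+18.7*z; print(g); go(g-110*z,T)
E
```

```text
[ 510.69480257 -284.71162169   59.42774799]
t 2.2 pos [ 500.6 -286.7  225.6] F [0.8 0.2 1. ] grip 1.002
shift [-0.23  -0.017  0.523] turn [ 0.     0.697 -0.007]
```

Request:
drive_tool --series "-0.1 -0.01 0.1 0 0.25 0 1; -0.2 -0.017 0.2 0 0.5 0 1; -0.23 -0.017 0.4 0 0.697 -0.007 1; -0.23 -0.017 0.523 0 0.697 -0.007 1; -0.23 -0.017 0.523 0 0.697 -0.007 1"

```text
time_s: 2.7
eef_pos: [471.0, -284.7, 161.6]
ee_rot: [0.001, 0.985, -0.01, 0.173]
force: [-0.5, 0.2, 0.9]
grip_width: 0.998
```

```bash
python3 - <<'E'
from h import *
T=tool(-1,20); z=T.as_matrix()[:,2]; g=np.array([504.3,-284.6,77])+18.7*z; go(g,T)
c=eyes.capture("wrist"); save("w2",c["frame"])
b=R.from_euler("Z",-1,degrees=True)*R.from_euler("Y",-40,degrees=True)
print(proj(c,b.apply(np.array([[70,30,-15],[70,-30,-15],[70,30,15],[70,-30,15],[-70,30,15],[-70,-30,15]],float))+[504.3,-284.6,77]).round())
E
```

```text
t 2.7 pos [ 471.  -284.7  161.6] F [-0.5  0.2  0.9] grip 0.998
shift [ 0.021 -0.006  0.913] turn [-0.001  0.004 -0.007]
[[276. 102.]
 [370. 101.]
 [270. 120.]
 [376. 119.]
 [287. 284.]
 [361. 284.]]
```

View pics/w2.png

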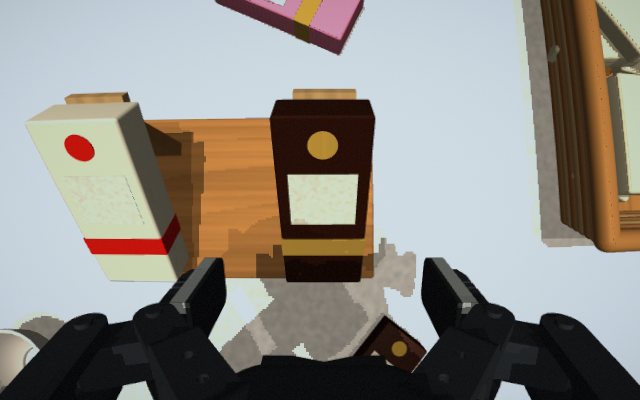

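The model's corners match the picture to within about 3 px: foot edge at (286–361, 281), top at (276–372, 101). Going in and closing.

Request:
drive_tool --series "0.02 0 0.3 0 0 0 1; 0.02 0 0.55 0 0 0 1; 0.02 -0.005 0.75 0 0 0 1; 0.02 -0.005 0.9 0 0 0 1; 0.02 -0.005 0.9 0 0 0 1"

```text
time_s: 3.25
eef_pos: [511.4, -285.3, 61.4]
ee_rot: [0.001, 0.985, -0.009, 0.173]
force: [0.6, 0.7, 0.3]
grip_width: 0.996
```

Request:
drive_tool --series "0 0 0 0 0 0 0.6; 0 0 0 0 0 0 0.5; 0 0 0 0 0 0 0.4; 0 0 0 0 0 0 0.4; 0 0 0 0 0 0 0.4; 0 0 0 0 0 0 0.4; 0 0 0 0 0 0 0.4; 0 0 0 0 0 0 0.4" --newtons 100

```text
time_s: 4.05
eef_pos: [511.6, -286.1, 63.4]
ee_rot: [0.002, 0.985, -0.009, 0.174]
force: [-3.1, -0.8, 5.1]
grip_width: 0.688
```

Gripped (0.69 × 85 mm ≈ 59 mm). Lifting straight up.

Request:
drive_tool --series "0.05 0 -0.13 0 0 0 0.4; 0.14 0 -0.39 0 0 0 0.4; 0.25 0 -0.67 0 0 0 0.4; 0.34 0 -0.93 0 0 0 0.4; 0.34 0 -0.93 0 0 0 0.4"

```text
time_s: 4.55
eef_pos: [512.9, -287.4, 188.0]
ee_rot: [0.006, 0.984, -0.009, 0.177]
force: [1.1, -0.5, -2.9]
grip_width: 0.687
```

```bash
python3 - <<'E'
from h import *
T=tool(-1,40); go([470,-130,225],T)
E
```

```text
t 4.55 pos [ 512.9 -287.4  188. ] F [ 1.1 -0.5 -2.9] grip 0.687
shift [-0.248 -1.302 -0.432] turn [0.016 0.685 0.005]
```

Request:
drive_tool --series "0.05 -0.2 -0.15 0 0 0 0.4; 0.1 -0.5 -0.35 0 0 0 0.4; 0.1 -0.8 -0.5 0 0 0 0.4; 0.1 -1 -0.6 0 0 0 0.4"

```text
time_s: 4.95
eef_pos: [500.7, -164.7, 259.5]
ee_rot: [0.006, 0.984, -0.008, 0.177]
force: [-0.3, -0.3, -2.9]
grip_width: 0.687
```

Request:
drive_tool --series "0 -0.35 0 0 0 0 0.4; 0 -0.7 0 0 0 0 0.4; 0 -1 0 0 0 0 0.4"

```text
time_s: 5.25
eef_pos: [502.0, -42.9, 258.1]
ee_rot: [0.005, 0.984, -0.008, 0.177]
force: [1.5, 0.2, -2.8]
grip_width: 0.688
```

Request:
drive_tool --series "0 -0.35 0 0 0 0 0.4; 0 -0.7 0 0 0 0 0.4; 0 -1 0 0 0 0 0.4; 0 -1 0 0 0 0 0.4; 0 -1 0 0 0 0 0.4"

```text
time_s: 5.75
eef_pos: [503.7, 77.5, 256.7]
ee_rot: [0.005, 0.984, -0.008, 0.176]
force: [-0.4, -0.6, -2.7]
grip_width: 0.685
```

```bash
python3 - <<'E'
from h import *; import pickle
go([490,65,260],tool(-1,20))
c=eyes.capture("wrist"); save("w3",c["frame"]); pickle.dump(c,open("w3.pkl","wb")); s=telemetry.sense(); pickle.dump(s,open("s3.pkl","wb"))
E
```

```text
t 5.75 pos [503.7  77.5 256.7] F [-0.4 -0.6 -2.7] grip 0.685
shift [-0.096  0.106 -0.064] turn [ 0.015 -0.01   0.007]
```

View pics/w3.png

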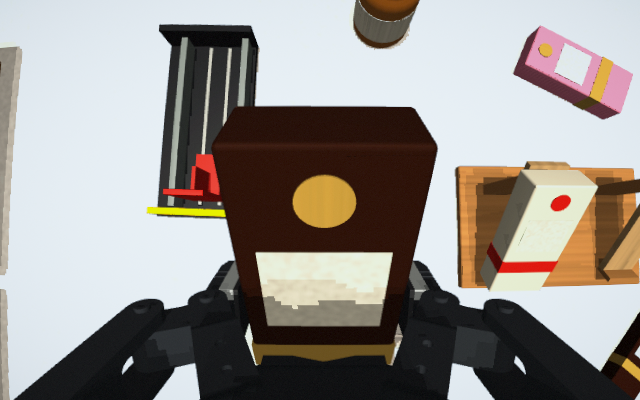

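The tray is partly hidden behind the held box (tray at x 150–258, box from x 215). I'll shift 72 mm to the right so it shows whole, then look again enlarged.

Request:
drive_tool --series "0.1 0.25 0.05 0 0 0 0.4; 0.2 0.5 0.1 0 0 0 0.4; 0.25 0.65 0.1 0 0 0 0.4; 0.25 0.65 0.1 0 0 0 0.4; 0.25 0.65 0.1 0 0 0 0.4; 0.25 0.65 0.1 0 0 0 0.4"

```text
time_s: 6.4
eef_pos: [534.4, -1.9, 256.5]
ee_rot: [0.006, 0.984, -0.009, 0.176]
force: [-1.0, 0.1, -1.9]
grip_width: 0.688
```

```bash
python3 - <<'E'
from h import *; import pickle
go([490,65,260],tool(-1,20))
c=eyes.capture("wrist"); save("w4",c["frame"]); pickle.dump(c,open("w4.pkl","wb")); s=telemetry.sense(); pickle.dump(s,open("s4.pkl","wb"))
r=nets.spot_in("tray",c); print(r[:2])
cv2.imwrite("pics/w4c.png",cv2.resize(cv2.imread("pics/w4.png")[10:240,60:250],None,fx=2.6,fy=2.6,interpolation=cv2.INTER_CUBIC))
E
```

```text
t 6.4 pos [534.4  -1.9 256.5] F [-1.   0.1 -1.9] grip 0.688
shift [-0.345 -0.55  -0.163] turn [ 0.016 -0.01   0.003]
[{'rect': [80.6, 52.6, 198.4, 242.5], 'confidence': 0.8}]
```

View pics/w4c.png

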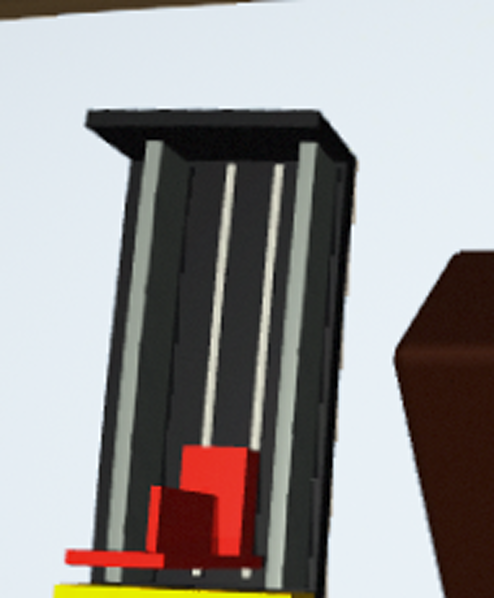

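The enlarged view shows the whole lane: left divider top at crop x 105–163, right at 266–317, pusher plate at rest near row 557, lip at row 585. Next I'll fit the lane.

```bash
python3 - <<'E'
from h import *; import pickle
c=pickle.load(open("w4.pkl","rb")); im=c["frame"].astype(float)
# divider strips
L=[];Rr=[]
for v in range(72,212,10):
    row=im[v,90:190].mean(1) ; 
    # guesses linear
    t=(v-64.6)/(233-64.6-0)
    gl=60+(155-(155-112)*t)/2.6; gr=60+(308-(308-275)*t)/2.6
    for g,l in((gl,L),(gr,Rr)):
        u=np.arange(int(g)-7,int(g)+9); w=im[v,u].mean(1); m=w.min(); w=np.clip(w-(m+ (w.max()-m)*.35),0,None); l.append((round((u*w).sum()/w.sum(),2),v))
print(L,Rr)
y=(im[:,:,0]>150)&(im[:,:,1]>140)&(im[:,:,2]<90)
r,cc=np.nonzero(y[:, :260]); print("yellow",cc.min(),cc.max(),r.min(),r.max())
for u in range(cc.min(),cc.max()+1,8):
    q=r[cc==u]; print(u,q.min(),q.max(),end=" | ")
for h in (37,49):
    a=onz(c,L,h);b=onz(c,Rr,h); pa=np.polyfit(a[:,0],a[:,1],1);pb=np.polyfit(b[:,0],b[:,1],1)
    X=545; print("\nh",h,"slopes deg",np.degrees(np.arctan([pa[0],pb[0]])).round(2),"sep",(np.polyval(pa,X)-np.polyval(pb,X)).round(1),"mid@545",((np.polyval(pa,X)+np.polyval(pb,X))/2).round(1),"resid",np.abs(a[:,1]-np.polyval(pa,a[:,0])).max().round(2),np.abs(b[:,1]-np.polyval(pb,b[:,0])).max().round(2))
u=[(cc.min(),r[cc==cc.min()].mean()),(cc.max(),r[cc==cc.max()].mean())]; print(u,onz(c,u,37))
E
```

```text
[(np.float64(118.11), 72), (np.float64(116.76), 82), (np.float64(115.59), 92), (np.float64(114.52), 102), (np.float64(113.43), 112), (np.float64(112.37), 122), (np.float64(111.56), 132), (np.float64(110.3), 142), (np.float64(109.68), 152), (np.float64(108.7), 162), (np.float64(107.72), 172), (np.float64(106.75), 182), (np.float64(106.05), 192), (np.float64(105.22), 202)] [(np.float64(177.63), 72), (np.float64(176.58), 82), (np.float64(175.73), 92), (np.float64(174.95), 102), (np.float64(174.07), 112), (np.float64(173.15), 122), (np.float64(172.45), 132), (np.float64(171.65), 142), (np.float64(170.7), 152), (np.float64(169.97), 162), (np.float64(169.18), 172), (np.float64(168.65), 182), (np.float64(167.79), 192), (np.float64(166.96), 202)]
yellow 21 171 0 245
21 1 1 | Traceback (most recent call last):
  File "<stdin>", line 16, in <module>
    return umr_minimum(a, axis, None, out, keepdims, initial, where)
ValueError: zero-size array to reduction operation minimum which has no identity
```

```bash
python3 - <<'E'
from h import *; import pickle
c=pickle.load(open("w4.pkl","rb")); im=c["frame"].astype(float)
V_=range(72,212,10)
L=list(zip([118.11,116.76,115.59,114.52,113.43,112.37,111.56,110.3,109.68,108.7,107.72,106.75,106.05,105.22],V_))
Rr=list(zip([177.63,176.58,175.73,174.95,174.07,173.15,172.45,171.65,170.7,169.97,169.18,168.65,167.79,166.96],V_))
y=(im[:,:,0]>130)&(im[:,:,1]>120)&(im[:,:,2]<90); y[:215]=0; y[:,200:]=0
r,cc=np.nonzero(y); 
for u in range(cc.min(),cc.max()+1,9):
    q=r[cc==u]; print(u,q.min(),q.max(),end=" | ")
print(cc.max(), r[cc==cc.max()])
for h in (37,43,49):
    a=onz(c,L,h);b=onz(c,Rr,h); pa=np.polyfit(a[:,0],a[:,1],1);pb=np.polyfit(b[:,0],b[:,1],1)
    X=545; print("\nh",h,"slopes deg",np.degrees(np.arctan([pa[0],pb[0]])).round(2),"sep",(np.polyval(pa,X)-np.polyval(pb,X)).round(1),"mid@545",((np.polyval(pa,X)+np.polyval(pb,X))/2).round(1),"resid",np.abs(a[:,1]-np.polyval(pa,a[:,0])).max().round(2))
u=[(cc.min(),226+11),(cc.max(),240)]; print(u,onz(c,u,37).round(1))
red=(im[:,:,0]>120)&(im[:,:,1]<70); red[:150]=0;red[:,200:]=0
r,cc=np.nonzero(red); k=cc.min()
print("plate top left edge",k,r[cc==k]); 
s=telemetry.sense(); p=proj(c,[s["eef_pos"]]); print("tcp px",p)
E
```

```text
81 235 240 | 90 235 240 | 99 235 241 | 108 236 242 | 117 236 242 | 126 237 242 | 135 237 243 | 144 237 243 | 153 238 244 | 162 238 244 | 171 238 245 | 171 [238 239 240 241 242 243 244 245]

h 37 slopes deg [-3.08 -3.1 ] sep 74.0 mid@545 213.6 resid 0.23

h 43 slopes deg [-3.08 -3.1 ] sep 72.8 mid@545 210.2 resid 0.22

h 49 slopes deg [-3.08 -3.1 ] sep 71.6 mid@545 206.8 resid 0.22
[(np.int64(81), 237), (np.int64(171), 240)] [[544.3 277.1  37. ]
 [539.7 169.5  37. ]]
plate top left edge 85 [225]
tcp px [[323.68212203 262.80425591]]
```

The divider separation comes out at exactly 74.0 mm for h = 37, so the lane middle is y ≈ 213.6 at x = 545, with yaw about -3°. Next, the box's pose in the hand from the earlier picture.

```bash
python3 - <<'E'
from h import *; import pickle
from scipy.optimize import least_squares
c=pickle.load(open("w3.pkl","rb"));s=pickle.load(open("s3.pkl","rb"));q=quat(s["ee_rot"])
im=c["frame"].astype(float)
# label edges & seal
m=(im.min(2)>120).astype(np.uint8); m[:245]=0; m[335:]=0; m[:,:240]=0;m[:,410:]=0
sl=(im[:,:,0]>150)&(im[:,:,2]<110); sl[:170]=0; sl[235:]=0; sl[:,:285]=0; sl[:,365:]=0
r,k=np.nonzero(sl); print("seal",k.mean(),r.mean(),k.min(),k.max())
O=np.array([[70,30,-15],[70,-30,-15],[70,30,15],[70,-30,15],[-22,30,15],[-22,-30,15]],float)
P=np.array([[238,107],[414,107],[213,149],[437,149],[253,345],[397,345]],float)
# box in tool: nominal box orientation: tool.inv * (Z-1,Y-40)
def B(v): return q*R.from_matrix(np.diag([1.,-1,-1]))*R.from_euler("Z",v[3])*R.from_euler("Y",-v[4])
f=lambda v:(proj(c,B(v).apply(O)+s["eef_pos"]+q.apply(v[:3]))-P).ravel()
z=least_squares(f,[0,0,-18,0,.35]); print(z.x[:3].round(1),np.degrees(z.x[3:]).round(2),z.fun.round(1))
print("tool tilt", np.degrees(np.arcsin(q.as_matrix()[:,2])).round(2))
a=onz(c,[(0,0)],0)
c=pickle.load(open("w4.pkl","rb")); print("lip inner edge",onz(c,[(81,234.5),(171,237.5)],37).round(1),"outer",onz(c,[(81,241),(171,245.5)],37).round(1))
E
```

```text
seal 324.01190476190476 201.22503840245776 293 355
[ -1.8  -0.7 -16.1] [ 0.09 19.21] [-1.3  1.8 -0.2  1.8 -0.6 -1.2  1.9 -1.1  1.7 -0.5 -1.9 -0.4]
tool tilt [ 20.28  -0.8  -69.7 ]
lip inner edge [[547.1 277.2  37. ]
 [542.6 169.5  37. ]] outer [[539.6 277.   37. ]
 [533.6 169.4  37. ]]
```

```bash
cat >> h.py <<'E'
def gob(ctr,yaw,tilt):
    T=tool(yaw,tilt); go(np.array(ctr,float)-T.apply([-1.8,0,-16.1]),T)
E
python3 -c "
from h import *
gob([500,60,210],-2.5,46)"
```

```text
t 6.5 pos [534.5  -1.5 256.6] F [-1.2 -0.3 -2. ] grip 0.688
shift [-0.34  -0.508  0.372] turn [-0.015  0.897  0.052]
```

Request:
drive_tool --series "-0.06 -0.1 0.07 0 0.18 0 0.4; -0.14 -0.2 0.15 0 0.36 0.02 0.4; -0.2 -0.3 0.22 -0.01 0.54 0.03 0.4; -0.27 -0.4 0.3 -0.015 0.72 0.05 0.4; -0.34 -0.5 0.37 -0.015 0.897 0.052 0.4; -0.34 -0.5 0.37 -0.015 0.897 0.052 0.4"

```text
time_s: 7.1
eef_pos: [509.7, 60.3, 197.3]
ee_rot: [0.008, 0.921, -0.02, 0.388]
force: [0.7, 0.2, -2.2]
grip_width: 0.691
```

```bash
python3 -c "
from h import *
gob([480,140,190],-3.1,70.8)"
```

```text
t 7.1 pos [509.7  60.3 197.3] F [ 0.7  0.2 -2.2] grip 0.691
shift [-0.166 -0.651 -0.039] turn [-0.022  0.876  0.011]
```

Request:
drive_tool --series "-0.03 -0.13 -0.01 0 0.18 0 0.4; -0.06 -0.26 -0.015 -0.01 0.36 0 0.4; -0.1 -0.39 -0.02 -0.015 0.54 0.005 0.4; -0.13 -0.52 -0.03 -0.02 0.72 0.01 0.4; -0.166 -0.65 -0.04 -0.022 0.876 0.011 0.4; -0.166 -0.65 -0.04 -0.022 0.876 0.011 0.4"

```text
time_s: 7.7
eef_pos: [509.7, 128.9, 197.5]
ee_rot: [-0.065, 0.895, 0.016, 0.44]
force: [-0.7, 0.5, -2.6]
grip_width: 0.687
```

```bash
python3 -c "
from h import *
gob([495,215.6,122],-3.1,70.8)"
```

```text
t 7.7 pos [509.7 128.9 197.5] F [-0.7  0.5 -2.6] grip 0.687
shift [-0.536 -0.64   0.498] turn [-0.347  0.648 -0.048]
```

The arm fell short of the pose. Checking the joints.

```bash
python3 -c "
from h import *
s=telemetry.sense(); print(s['joints'].round(3)); q=quat(s['ee_rot']); print(q.as_matrix().round(3))"
```

```text
[-0.068  0.057  2.221  1.805  0.19  -0.252]
[[ 0.612  0.086  0.786]
 [-0.029 -0.991  0.131]
 [ 0.79  -0.103 -0.604]]
```

Joint 5 is near its lower limit, and the wrist is midway into the flipped branch (j4→π, j6→-π/2), which is within range. I'll continue with the turn only, in free space.

Request:
drive_tool --series "-0.1 0 0 -0.17 0.3 -0.02 0.4; -0.2 0 0 -0.35 0.65 -0.05 0.4; -0.2 0 0 -0.35 0.65 -0.05 0.4; -0.2 0 0 -0.35 0.65 -0.05 0.4; -0.2 0 0 -0.35 0.65 -0.05 0.4; -0.2 0 0 -0.35 0.65 -0.05 0.4; -0.2 0 0 -0.35 0.65 -0.05 0.4; -0.2 0 0 -0.35 0.65 -0.05 0.4"

```text
time_s: 8.5
eef_pos: [495.8, 130.8, 178.8]
ee_rot: [0.016, 0.814, -0.021, 0.581]
force: [-0.0, 0.3, -2.5]
grip_width: 0.686
```

```bash
python3 -c "
from h import *
s=telemetry.sense(); print(s['joints'].round(3))
gob([495,215.6,150],-3.1,70.8)"
```

```text
[ 0.105  0.245  2.382  3.366  0.733 -1.688]
t 8.5 pos [495.8 130.8 178.8] F [-0.   0.3 -2.5] grip 0.686
shift [-0.226 -0.705  0.17 ] turn [-0.001 -0.007  0.002]
```

The wrist has flipped cleanly and the box is upright. Moving in front of the lane.

Request:
drive_tool --series "-0.06 -0.2 0.05 0 0 0 0.4; -0.12 -0.4 0.1 0 0 0 0.4; -0.2 -0.6 0.15 0 0 0 0.4; -0.226 -0.705 0.17 0 -0.007 0 0.4; -0.226 -0.705 0.17 0 -0.007 0 0.4; -0.226 -0.705 0.17 0 -0.007 0 0.4"

```text
time_s: 9.1
eef_pos: [511.7, 215.4, 147.7]
ee_rot: [0.014, 0.814, -0.021, 0.58]
force: [-0.1, -0.9, -4.7]
grip_width: 0.684
```

```bash
python3 - <<'E'
from h import *
print(telemetry.sense()["joints"].round(2))
gob([495,215.6,120],-3.1,70.8)
ims=[]
for n,b,k in(("top",(150,260,190,280),4),("scene",(190,370,320,470),3)):
    c=eyes.capture(n); f=c["frame"][b[0]:b[1],b[2]:b[3]]; f=cv2.resize(f,(390,int(390*f.shape[0]/f.shape[1])),interpolation=cv2.INTER_CUBIC); ims.append(f)
h=max(i.shape[0] for i in ims); save("c5",np.hstack([cv2.copyMakeBorder(i,0,h-i.shape[0],0,0,0) for i in ims]))
E
```

```text
[ 0.36  0.43  2.23  3.7   0.8  -1.83]
t 9.1 pos [511.7 215.4 147.7] F [-0.1 -0.9 -4.7] grip 0.684
shift [-0.249  0.006  0.078] turn [-0.008 -0.006 -0.002]
```

View pics/c5.png

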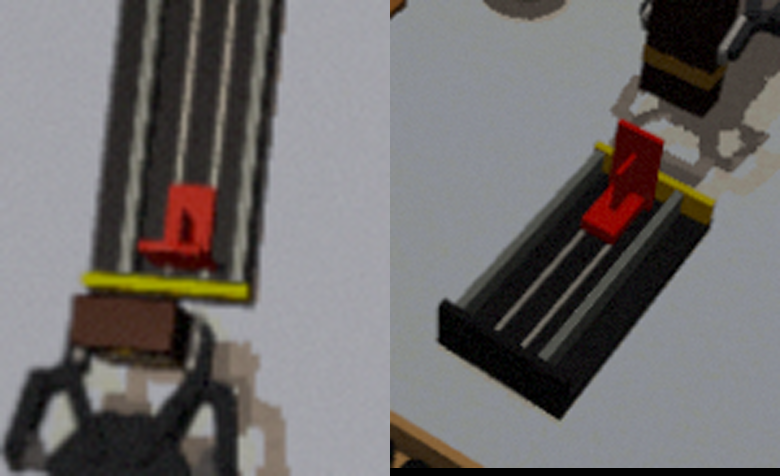

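The top and scene views show the box upright in front of the yellow lip, label towards the robot and ribbon end down. A quick y check from the top view before pushing.

```bash
python3 - <<'E'
from h import *
c=eyes.capture("top"); im=c["frame"].astype(float); s=4.3333
P=lambda x,y:(190+x/s,150+y/s)
print("box top",onz(c,[P(75,320),P(175,320)],219).round(1))
for v in range(170,205,8):
    row=im[v,190:262].mean(1); print(v,row.round().astype(int).tolist()) if v==178 else 0
print("div",onz(c,[P(148,75),P(264,75),P(128,265),P(240,280)],37).round(1))
E
```

```text
box top [[493.1 240.2 219. ]
 [494.6 183.3 219. ]]
178 [165, 166, 165, 165, 163, 163, 164, 164, 165, 166, 163, 165, 166, 164, 163, 163, 164, 163, 162, 163, 165, 162, 166, 159, 109, 58, 40, 42, 41, 34, 55, 115, 122, 93, 44, 16, 35, 43, 41, 39, 44, 79, 138, 82, 43, 38, 38, 43, 43, 64, 119, 91, 50, 41, 40, 42, 65, 116, 119, 93, 38, 43, 84, 157, 167, 165, 164, 164, 164, 164, 163, 166]
div [[679.4 237.6  37. ]
 [681.4 160.5  37. ]
 [551.8 243.9  37. ]
 [543.8 170.1  37. ]]
```

```bash
python3 - <<'E'
from h import *
c=eyes.capture("top"); im=c["frame"].astype(float)
D=[]
for v in range(165,205,3):
    m=[]
    for g0,g1 in((221.9+ (178-v)*.1,0),(247.9+(178-v)*.1,0)):
        u=np.arange(round(g0)-3,round(g0)+4); w=im[v,u].mean(1); w=np.clip(w-60,0,None); m.append((u*w).sum()/w.sum())
    a=onz(c,[(m[0],v),(m[1],v)],37); D.append((a[:,0].mean(),a[:,1].mean(),a[0,1]-a[1,1]))
D=np.array(D); p=np.polyfit(D[:,0],D[:,1],1); print("sep",D[:,2].mean().round(2),"yaw",np.degrees(p[0]).round(2),"mid@545",np.polyval(p,545).round(2),"@632",np.polyval(p,632).round(2),"res",np.abs(D[:,1]-np.polyval(p,D[:,0])).max().round(2))
for v in (221,223,225,227): print(v,im[v,200:240].mean(1).round().astype(int).tolist(), im[v,200:240,0].astype(int).tolist()[20:])
E
```

```text
sep 74.31 yaw -3.06 mid@545 210.72 @632 206.07 res 0.3
221 [164, 165, 166, 164, 162, 162, 131, 80, 54, 48, 49, 47, 48, 50, 50, 49, 49, 49, 47, 46, 48, 51, 47, 46, 51, 48, 49, 45, 44, 44, 28, 31, 72, 131, 146, 149, 155, 155, 157, 160] [70, 72, 71, 68, 72, 69, 71, 67, 66, 66, 43, 34, 74, 134, 149, 150, 158, 157, 157, 157]
223 [164, 162, 164, 164, 164, 159, 109, 58, 49, 48, 46, 46, 48, 47, 54, 52, 50, 53, 50, 49, 48, 50, 49, 52, 47, 49, 49, 50, 52, 48, 24, 11, 0, 15, 42, 78, 108, 116, 153, 159] [70, 70, 69, 75, 70, 70, 72, 71, 73, 69, 41, 15, 1, 19, 42, 81, 113, 120, 156, 161]
225 [165, 165, 166, 163, 164, 159, 106, 54, 50, 48, 47, 51, 51, 54, 51, 54, 55, 46, 50, 52, 53, 53, 51, 48, 51, 51, 51, 51, 47, 47, 16, 5, 0, 1, 32, 78, 98, 52, 83, 140] [75, 75, 72, 70, 72, 74, 71, 72, 70, 67, 33, 8, 0, 4, 37, 83, 103, 53, 84, 144]
227 [163, 164, 163, 162, 162, 141, 93, 53, 48, 46, 50, 49, 52, 48, 52, 52, 52, 50, 49, 51, 55, 54, 53, 50, 51, 52, 52, 50, 56, 54, 8, 3, 0, 8, 58, 121, 80, 40, 40, 94] [76, 74, 75, 72, 71, 73, 73, 73, 77, 76, 22, 7, 0, 6, 61, 125, 84, 41, 39, 94]
```

Both cameras agree: bias-corrected lane middle is y ≈ 212.8 at x = 545 with yaw -3.1°. Lowering to push height.

Request:
drive_tool --series "-0.1 0 0.03 0 0 0 0.4; -0.2 0.006 0.06 -0.008 -0.006 0 0.4; -0.249 0.006 0.078 -0.008 -0.006 0 0.4; -0.249 0.006 0.078 -0.008 -0.006 0 0.4" --newtons 120

```text
time_s: 9.7
eef_pos: [510.1, 213.3, 115.3]
ee_rot: [0.017, 0.816, -0.023, 0.578]
force: [0.1, 1.1, -2.4]
grip_width: 0.679
```

```bash
python3 - <<'E'
from h import *
print(telemetry.sense()["wrist_torque"])
for x in (530,574): gob([x,212.9-(x-545)*.0542,119],-3.1,70.8)
E
```

```text
[0.01776086 0.87552146 0.00139137]
t 9.7 pos [510.1 213.3 115.3] F [ 0.1  1.1 -2.4] grip 0.679
shift [ 0.099 -0.014  0.28 ] turn [0.007 0.005 0.   ]
t 9.7 pos [510.1 213.3 115.3] F [ 0.1  1.1 -2.4] grip 0.679
shift [ 0.221 -0.015  0.626] turn [0.007 0.005 0.   ]
```

Request:
drive_tool --series "0.05 -0.014 0.14 0.007 0.005 0 0.4; 0.1 -0.014 0.28 0.007 0.005 0 0.4; 0.14 -0.014 0.4 0.007 0.005 0 0.4; 0.18 -0.014 0.5 0.007 0.005 0 0.4; 0.221 -0.015 0.626 0.007 0.005 0 0.4; 0.221 -0.015 0.626 0.007 0.005 0 0.4; 0.221 -0.015 0.626 0.007 0.005 0 0.4"

```text
time_s: 10.4
eef_pos: [589.2, 210.4, 115.5]
ee_rot: [0.016, 0.815, -0.022, 0.579]
force: [-6.8, -0.8, 0.3]
grip_width: 0.683
```

```bash
python3 - <<'E'
from h import *
print(telemetry.sense()["wrist_torque"])
gob([574,211.3,84],-3.1,70.8)
ims=[]
for n,b in(("top",(150,260,190,280)),("scene",(190,370,320,470))):
    c=eyes.capture(n); f=c["frame"][b[0]:b[1],b[2]:b[3]]; f=cv2.resize(f,(390,int(390*f.shape[0]/f.shape[1])),interpolation=cv2.INTER_CUBIC); ims.append(f)
h=max(i.shape[0] for i in ims); save("c6",np.hstack([cv2.copyMakeBorder(i,0,h-i.shape[0],0,0,0) for i in ims]))
E
```

```text
[ 0.00684612  1.06718599 -0.09915347]
t 10.4 pos [589.2 210.4 115.5] F [-6.8 -0.8  0.3] grip 0.683
shift [-0.275 -0.     0.101] turn [-0.     0.001  0.   ]
```

View pics/c6.png

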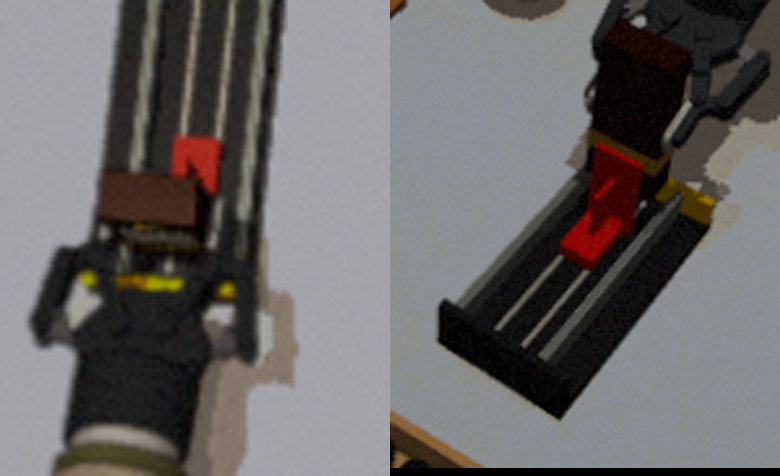

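The pusher is back (Fx -6.8 N means about 36 mm of travel) and the box is centred above the lane, clear of the lip. Lowering in two stages, watching the force.

Request:
drive_tool --series "-0.04 0 0.014 0 0 0 0.4; -0.08 0 0.027 0 0 0 0.4; -0.12 0 0.042 0 0 0 0.4; -0.16 0 0.055 0 0 0 0.4; -0.19 0 0.066 0 0 0 0.4; -0.19 0 0.066 0 0 0 0.4"

```text
time_s: 11.1
eef_pos: [587.6, 210.6, 90.6]
ee_rot: [0.016, 0.816, -0.022, 0.578]
force: [-6.0, 0.8, -2.8]
grip_width: 0.688
```

```bash
python3 -c "
from h import *
print(telemetry.sense()['wrist_torque'])
gob([574,211.3,84],-3.1,70.8)"
```

```text
[0.10897712 1.53227342 0.05146982]
t 11.1 pos [587.6 210.6  90.6] F [-6.   0.8 -2.8] grip 0.688
shift [-0.074  0.     0.045] turn [-0.001  0.006  0.002]
```

It is inside the dividers with no contact. Next the last ~12 mm, gently.

Request:
drive_tool --series "-0.016 0 0.006 0 0 0 0.4; -0.032 0 0.012 0 0 0 0.4; -0.048 0 0.018 0 0 0 0.4; -0.064 0 0.024 0 0 0 0.4; -0.064 0 0.024 0 0 0 0.4"

```text
time_s: 11.6
eef_pos: [586.7, 210.8, 82.2]
ee_rot: [0.016, 0.816, -0.021, 0.577]
force: [-6.1, -0.4, -1.1]
grip_width: 0.688
```

Request:
drive_tool --series "-0.012 0 0.004 0 0 0 0.4; -0.024 0 0.008 0 0 0 0.4; -0.024 0 0.008 0 0 0 0.4"

```text
time_s: 11.9
eef_pos: [585.6, 210.9, 79.0]
ee_rot: [0.015, 0.816, -0.021, 0.577]
force: [-6.3, 0.5, -1.2]
grip_width: 0.685
```

Request:
drive_tool --series "-0.012 0 0.004 0 0 0 0.4; -0.012 0 0.004 0 0 0 0.4; -0.012 0 0.004 0 0 0 0.4"

```text
time_s: 12.2
eef_pos: [584.5, 211.1, 77.4]
ee_rot: [0.015, 0.817, -0.02, 0.576]
force: [-6.8, 0.6, -1.2]
grip_width: 0.687
```

Request:
drive_tool --series "-0.012 0 0.004 0 0 0 0.4; -0.012 0 0.004 0 0 0 0.4; -0.012 0 0.004 0 0 0 0.4"

```text
time_s: 12.5
eef_pos: [583.4, 211.3, 75.9]
ee_rot: [0.015, 0.817, -0.02, 0.576]
force: [-5.9, 0.3, 0.0]
grip_width: 0.685
```

Request:
drive_tool --series "-0.01 0 0.012 0 0.01 0 0.4; -0.01 0 0.012 0 0.01 0 0.4; -0.01 0 0.012 0 0.01 0 0.4"

```text
time_s: 12.8
eef_pos: [583.8, 211.5, 75.4]
ee_rot: [0.015, 0.815, -0.02, 0.579]
force: [-9.5, -0.3, 6.1]
grip_width: 0.683
```

Request:
drive_tool --series "-0.01 0 0.012 0 0.005 0 0.4; -0.01 0 0.012 0 0.005 0 0.4; -0.01 0 0.012 0 0.005 0 0.4"

```text
time_s: 13.1
eef_pos: [584.1, 211.5, 75.5]
ee_rot: [0.015, 0.814, -0.02, 0.581]
force: [-13.3, -1.7, 12.3]
grip_width: 0.685
```

Floor contact is clear: Fz rises to +12 N at the expected height, box centre about 80 mm. I'll relieve the load, ease back ~6 mm towards the lip, then look.

Request:
drive_tool --series "-0.003 0 -0.016 0 0 0 0.4; -0.008 0 -0.032 0 0 0 0.4; -0.011 0 -0.049 0 0 0 0.4; -0.011 0 -0.049 0 0 0 0.4"

```text
time_s: 13.5
eef_pos: [576.7, 211.8, 75.7]
ee_rot: [0.015, 0.814, -0.019, 0.58]
force: [-6.2, -0.2, -2.7]
grip_width: 0.684
```

```bash
python3 - <<'E'
from h import *
gob([562,212,82],-3.1,70.8)
ims=[]
for n,b in(("top",(150,260,190,280)),("scene",(190,370,320,470))):
    c=eyes.capture(n); f=c["frame"][b[0]:b[1],b[2]:b[3]]; f=cv2.resize(f,(390,int(390*f.shape[0]/f.shape[1])),interpolation=cv2.INTER_CUBIC); ims.append(f)
h=max(i.shape[0] for i in ims); save("c7",np.hstack([cv2.copyMakeBorder(i,0,h-i.shape[0],0,0,0) for i in ims]))
E
```

```text
t 13.5 pos [576.7 211.8  75.7] F [-6.2 -0.2 -2.7] grip 0.684
shift [0.025 0.005 0.001] turn [-0.008 -0.005  0.007]
```

View pics/c7.png

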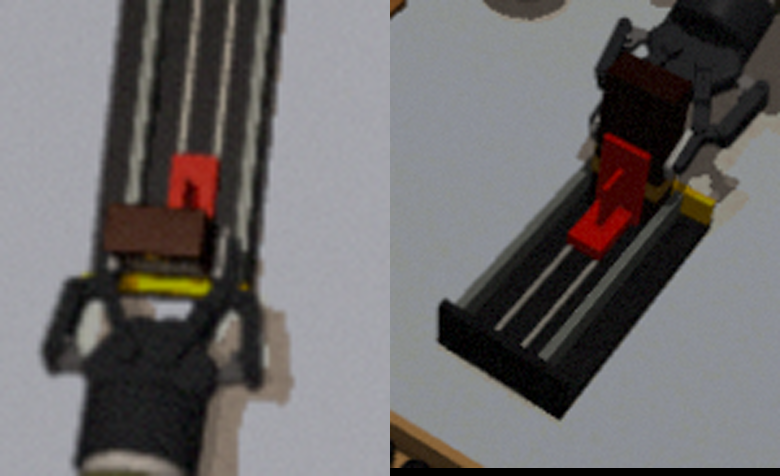

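The box sits in the lane with the pusher closed on its back. Opening gently, then backing out along the tool axis.

Request:
drive_tool --series "0 0 0 0 0 0 0.72; 0 0 0 0 0 0 0.76; 0 0 0 0 0 0 0.82; 0 0 0 0 0 0 0.88; 0 0 0 0 0 0 0.9; 0 0 0 0 0 0 0.9; 0 0 0 0 0 0 0.9" --newtons 20

```text
time_s: 14.3
eef_pos: [576.8, 211.8, 75.7]
ee_rot: [0.015, 0.814, -0.019, 0.58]
force: [-0.5, -0.5, 0.6]
grip_width: 0.9
```

Request:
drive_tool --series "0 0 -0.1 0 0 0 0.95; 0 0 -0.25 0 0 0 1; 0 0 -0.45 0 0 0 1; 0 0 -0.7 0 0 0 1; 0 0 -0.9 0 0 0 1; 0 0 -0.9 0 0 0 1; 0 0 -0.9 0 0 0 1"

```text
time_s: 15.0
eef_pos: [474.7, 217.2, 111.4]
ee_rot: [0.015, 0.814, -0.019, 0.58]
force: [-0.2, 0.2, -0.1]
grip_width: 1.0
```

```bash
python3 - <<'E'
from h import *
print(telemetry.sense()["force"],telemetry.sense()["eef_pos"])
ims=[]
for n,b in(("top",(150,260,190,280)),("scene",(190,370,320,470)),("wrist",(0,400,130,510))):
    c=eyes.capture(n); f=c["frame"][b[0]:b[1],b[2]:b[3]]; f=cv2.resize(f,(260,int(260*f.shape[0]/f.shape[1])),interpolation=cv2.INTER_CUBIC); ims.append(f)
    if n!="wrist":
        for k in ["white_box","jar","bowl","pusher"]: print(n,k,[np.round(d["rect"]).tolist() for d in nets.spot_in(k,c)][:1])
h=max(i.shape[0] for i in ims); save("c8",np.hstack([cv2.copyMakeBorder(i,0,h-i.shape[0],0,0,0) for i in ims]))
E
```

```text
[-0.21446812  0.24061175 -0.14160903] [474.7390083  217.17059168 111.3613539 ]
top white_box [[345.0, 204.0, 370.0, 252.0]]
top jar [[297.0, 114.0, 327.0, 147.0]]
top bowl [[290.0, 265.0, 323.0, 302.0]]
top pusher []
scene white_box [[270.0, 160.0, 319.0, 187.0]]
scene jar [[245.0, 247.0, 284.0, 306.0]]
scene bowl [[357.0, 161.0, 391.0, 191.0]]
scene pusher [[388.0, 242.0, 421.0, 291.0]]
```

View pics/c8.png

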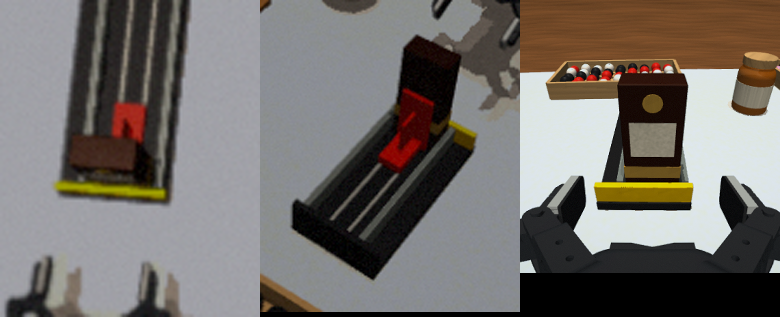

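The box stands upright behind the lip, label and seal facing out, ribbon just above the lip. One numeric check of its pose from the wrist camera.

```bash
python3 - <<'E'
from h import *
from scipy.optimize import least_squares
c=eyes.capture("wrist"); im=c["frame"].astype(int)
def blob(m,b):
    m=m.astype(np.uint8)*255; k=np.zeros_like(m); k[b[1]:b[3],b[0]:b[2]]=m[b[1]:b[3],b[0]:b[2]]
    n,l,s,ce=cv2.connectedComponentsWithStats(k); i=1+np.argmax(s[1:,4]); return ce[i],cv2.minAreaRect(np.argwhere(l==i)[:,::-1].astype(np.float32)),s[i]
gold=(im[...,0]>110)&(im[...,0]-im[...,2]>50)
se=blob(gold,(290,130,375,185)); lab=blob(im.min(2)>95,(290,180,380,250)); rib=blob(gold,(280,245,385,278))
print("seal",se[0],"label",lab[0],lab[1],"ribbon",rib[0],rib[1])
e=R.from_euler("Z",-3.1,degrees=True); B=lambda p:e.apply(np.array([[-p[2],p[1],p[0]]],float))[0]
C=np.array([560,212.1,82])
O=[(12,0,15),(-30,0,15),(70,30,15),(70,-30,15),(-22,30,15),(-22,-30,15)]
print("pred label c, ribbon c, top corners, ribbon-edge corners\n",proj(c,[C+B([p[0],-(-p[1]),p[2]]) for p in O]).round(1))
dark=(im.max(2)<75); r=np.argwhere(dark[115:170,270:390]); 
for v in (118,125,140,170,230): k=np.nonzero(dark[v,270:400])[0]; print(v,(270+k.min(),270+k.max()) if len(k) else None)
E
```

```text
seal [316.66666667 139.66666667] label [323.46878901 204.52965044] ((324.0, 205.0), (48.0, 68.0), 90.0) ribbon [330.6794301  272.04986643] ((331.5, 272.0), (103.0, 10.0), 0.0)
pred label c, ribbon c, top corners, ribbon-edge corners
 [[324.9 204.2]
 [324.7 250.5]
 [272.6 120.9]
 [377.9 121.2]
 [283.4 242.2]
 [366.  242.6]]
118 (np.int64(275), np.int64(372))
125 (np.int64(272), np.int64(374))
140 (np.int64(273), np.int64(373))
170 (np.int64(274), np.int64(370))
230 (np.int64(270), np.int64(365))
```

```bash
python3 -c "
from rig import ctrl,telemetry
print(telemetry.sense()['time_s']); print(ctrl.finish_job())"
```

```text
15.6
the job is handed in; nothing more can be done
None
```

The dark box is loaded in the tray and the job is handed in at 15.6 s of the 64 s allowed. No verdict was reported.

**What I did:** I gripped the box off the right-hand easel with the tool tilted 20° and turned it upright. I then used the box itself to press the red pusher back to about 36 mm of travel, at 6–7 N. I lowered it between the dividers until it touched the floor at about 12 N, eased it towards the lip, let go and backed out.

**Last checks:**
- **Pose:** in the wrist picture the label centre was at (323.5, 204.5). An upright, seated box centred in the lane 15 mm behind the lip should give (324.9, 204.2). The label edges were square in the image.
- **Facing:** the label and seal face out over the lip, with the ribbon end at the bottom.
- **Pusher:** it is closed up behind the box in the pictures. I could not read its travel directly.
- **Robot:** the wrist force was about zero after letting go, and the gripper is clear of the box.
- **Bystanders:** the white box and the bowl were found within 3 px of their first positions in both views. The jar was within 3 px in the scene view, but its box in the top view differed by up to 6 px (roughly 15 mm). I put that down to the network's looseness, since the arm never came near the jar.

**Disagreements along the way:**
- The wrist and top cameras differed by about 3 mm on the lane middle, but agreed once I corrected for each camera's bias.
- The floor contact came about 3 mm lower than the vision estimate of the box height.

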